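Dispense lanyard beads from the dial-lid jar

TASK

Turn the dial lid of the clear bead jar so that its widest opening lies squarely over the jar's mouth, while the jar still leans at rest. Then tip the jar over forwards by its side handle until all four brass beads have dropped into the wooden tray below it, swing the jar back to its rest and let go. Leave the dial at its widest opening and the tools lying around where they are.

Things in the scene. Friction and masses are not known exactly. Their poses are not given: they have to be found in the camera images.
- stand: fixed plywood stand: open tray, outside 204 (x) x 104 (y) mm, inside x -122 to 66, y -44 to 44 mm from the origin; walls 62 mm high, floor 6 mm thick; cheeks at y = +-48 mm (8 thick, 147 high) carry the jar's pivot, a level line along y, 125 mm above the origin. Origin on the bench under the pivot, z up, -x side roughly toward the robot
- jar (a joint): tilt of the clear jar (76 mm across, 117 long, centred on the pivot). 0: rest, on its stop, its axis leaning 25 degrees from vertical, the lid at the upper end facing up and to the stand's -x; grows to 2.1 rad (stop) as the lid swings to -x and down. Mouth points below level from 1.13; beads roll out well from 1.7. Pivot friction 0.3 N m (5 N at the handle), stays where left
- handle_grip (a point): middle of the side handle: a round dark bar 12 mm thick, 70 mm long, parallel to the pivot, on the stand's -y side: 100 mm from its middle plane, 65 mm from the pivot line. Site turns with the jar: z out of the lid, x to the back, y along the bar. At rest the bar is 50 mm behind (+x) and 42 mm above the pivot; swings over the top to -x. Turns in the grip when held from above
- dial (a joint): angle of the black dial (84 mm across, 4 thick) on the lid about the jar's axis, + counter-clockwise seen facing the lid. Three arc openings: wide (76 degrees), medium (14), narrow (6). 0: wide one squarely over the mouth; 1.13: medium; 1.66: narrow. Only the wide one passes beads. Range -0.7 to 2.0, starts at 1.0 to 1.5; friction 0.06 N m, stays where left
- dial_grip (a point): point on the jar's axis inside the grip bar that stands across the dial: bar 12 mm thick (point x), 46 long (y), 26 proud of the dial plate (z, out of the lid). Point is 14 mm above the dial plate, 12 below the bar's top, 75.5 mm from the pivot. The dial's wide opening is on the point's -x side; at dial 0 point x is the stand's x turned 25 degrees upward
- mouth (a point): centre of the mouth, the one fixed hole in the lid under the dial: an arc 76 degrees wide between radii 13 and 35 mm, at the lid's lower (stand -x) edge, 24 mm from the jar's axis and 57 mm along it from the pivot. Turns with the jar, axes as handle_grip
- bead_1: brass lanyard bead, a ball 12 mm across, 10 to 16 g; origin at its centre. One of four alike, in the jar at the start
- bead_2: brass lanyard bead, a ball 12 mm across, 10 to 16 g; origin at its centre. One of four alike, in the jar at the start
- bead_3: brass lanyard bead, a ball 12 mm across, 10 to 16 g; origin at its centre. One of four alike, in the jar at the start
- bead_4: brass lanyard bead, a ball 12 mm across, 10 to 16 g; origin at its centre. One of four alike, in the jar at the start
- screwdriver: screwdriver with a red handle, 180 mm long, 24 mm thick, lying on the bench; origin under its middle, x along it. Bystander
- marker_2: felt marker lying on the bench, 124 x 13 x 14 mm, x along it; origin under its middle. Bystander
- green_stone: grey-green whetstone, a plain bar 46 x 108 x 22 mm lying flat, y along it; origin under its middle. Bystander

How it is judged:
By the outcome, as a careful person would: the job done as asked, in the order asked, and still so for the second after the job is handed in, with the robot touching nothing.
It also fails if it takes over 64 s, if anything falls off the work surface, if the arm or the gripper's body presses on something with over 40 N, if the wrist force passes 120 N, or if a joint passes its speed limit or range.

ROBOT

A 7-joint arm with a two-finger parallel gripper is mounted at the origin on a cart in front of the work surface, level with it; the furniture and walls round the work are solid. World frame = base frame: x ahead of the robot, y to its left, z up, the work surface at z = 0. Lengths are in m, angles in rad, forces in N, time in s.
With the tool pointing down it reaches from about 0.4 to 0.9 m from the base axis. Payload 5.5 kg.
Tool frame: the origin (TCP) lies midway between the tips of the shut fingers; the grasp point (between the pads) lies 19 mm behind it (manip.grip_depth is the distance from the TCP to the grasp point, in m); z points along the fingers, x is the direction in which the jaws open and shut, and the axes are right-handed (so a half turn about z gives the same grasp; the last joint's range is limited). The gripper opens to 92 mm and grips with 3 to 60 N. Pads are 19 mm wide; open, the fingers measure 130 mm over their backs; the gripper's body (75 mm by 190 mm) begins 47 mm behind the grasp point.
Start: joints at [-1.075, 0.501, -0.427, 1.55, 0.221, 1.138, -0.21], TCP at [0.15, 0.632, 0.227] pointing down, gripper open.
Joint ranges: [-2.88, 2.88], [-0.31, 2.03], [-1.54, 1.56], [0.2, 2.42], [-1.41, 4.55], [0.19, 2.02], [-2.57, 2.57]. Speed limits (rad/s): [2.57, 2.57, 3.14, 3.14, 3.14, 3.14, 3.14].

INTERFACE

Orientations are given as a unit quaternion [x, y, z, w].
In Python, from bench import manip, effector, viewer gives the robot as it stands. Calls block until the motion is done:
- manip.move_pose(position, orientation): joint-space move of the TCP to a pose.
- manip.servo_line(position, ori=None, vel=0.15): straight line of the TCP; ori=None keeps the orientation; vel is the mean speed in m/s.
- manip.movej(angles): joint-space move.
- effector.open_jaws() and effector.close(f_grip=None): open the fingers fully, or close them until they stop; f_grip is the grip in N (None keeps the last).
- manip.sleep(seconds).
- manip.solve_ik(position, orientation): joint angles nearest the present ones, or None.
- viewer.get_image(name): name is "side" or "top"; returns the picture (420x560x3 uint8, red, green, blue); there is no depth.
- viewer.get_calibration(name): a dict with "vfov" (degrees; the focal length in pixels is half the picture's height over the tangent of half this angle, whatever the lens; pixels are square), "cx", "cy" (the principal point, pixels), "eye" and "attitude" of the camera in the world. Camera axes: x right, y down, z forward; pixel columns grow to the right and rows downward; lengths in m; the calibration is good to about 2 mm. A picture is of the moment at which its call begins. get_calibration takes no time and is no camera call.
A pose or a line that the arm cannot do raises manip.PlanningError and nothing moves.
- manip.hand_in(): hands the job in, once; it reports no verdict.
Readings, each from a call of its own:
- manip.current_clock(): time.
- manip.current_q(): joint angles.
- manip.current_joint_velocities(): joint speeds.
- manip.current_tau(): joint torques, N m.
- manip.current_tool_pos(): TCP position.
- manip.current_tcp_rot(): TCP orientation.
- manip.current_force(): force on the tool from outside, world axes, zero at the start.
- manip.current_wrist_torque(): the same for the moment, N m.
- manip.current_finger_gap(): finger opening in m.
Only numpy, scipy, OpenCV 4.12 (cv2) and the standard library are available. Lean on these libraries where they do the work, as an engineer would, in place of code of your own. Each camera call takes 0.05 s, during which the arm holds its last target.

## Working session

There is one attempt and no reset: what is moved stays moved. The work goes in short steps, each a Python script; the robot and the scene stay as the last script left them, time stands still between calls to the robot, and variables do not carry over. Pictures are saved under pics/ and viewed, and the job is handed in when it is done.

```bash
mkdir -p pics; ls
python3 - <<'E'
from bench import manip, effector, viewer
import cv2
for n in ("side","top"):
    cv2.imwrite(f"pics/{n}0.png",viewer.get_image(n)[:,:,::-1]); print(n,viewer.get_calibration(n))
print(manip.current_clock(),manip.current_tool_pos(),manip.current_tcp_rot(),manip.current_finger_gap())
E
```

```text
pics
side {'vfov': 49.253132243286245, 'cx': 290.2285105677862, 'cy': 208.89216450220056, 'eye': array([ 0.3610649 , -0.47012213,  0.96919001]), 'attitude': array([ 0.94824453, -0.14430948,  0.04629331, -0.27904124])}
top {'vfov': 47.455869833871155, 'cx': 272.544398073343, 'cy': 213.5739777909564, 'eye': array([0.28188562, 0.04484372, 1.14702303]), 'attitude': array([ 0.71445976, -0.69071105,  0.07983566, -0.07804976])}
0.1 [0.14985508 0.63184468 0.22577226] [ 7.84420849e-01  6.20228308e-01 -7.06614409e-04  5.26869725e-04] 0.09192839642076925
```

View pics/side0.png

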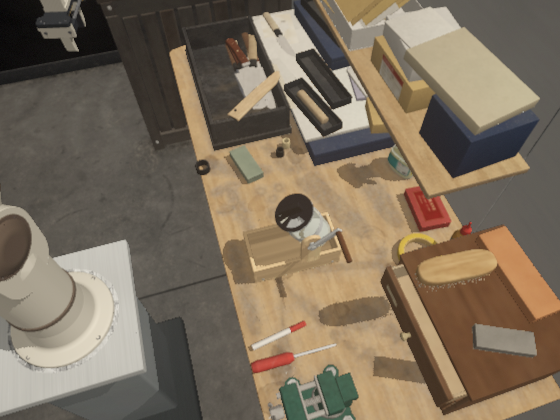

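View pics/top0.png

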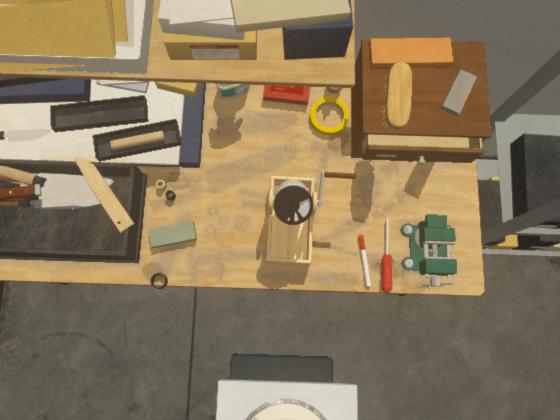

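The stand sits near top pixel (292,220) and side pixel (293,245). The handle bar is at top (340,175) and side (344,247). Enlarging both.

Run:
```python
import cv2
a=cv2.imread("pics/side0.png");b=cv2.imread("pics/top0.png")
cv2.imwrite("pics/s1.png",cv2.resize(a[180:300,225:365],None,fx=5,fy=5,interpolation=cv2.INTER_CUBIC))
cv2.imwrite("pics/t1.png",cv2.resize(b[160:275,250:370],None,fx=5,fy=5,interpolation=cv2.INTER_CUBIC))
```

```text
(no output)
```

View pics/s1.png

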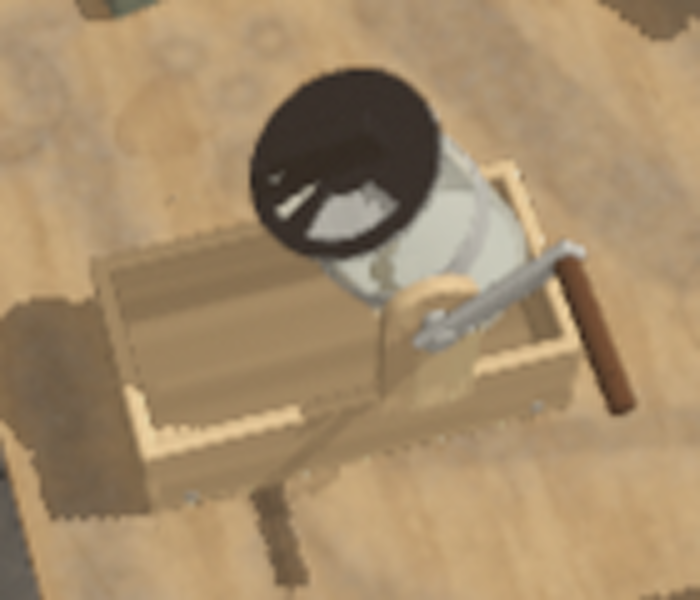

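View pics/t1.png

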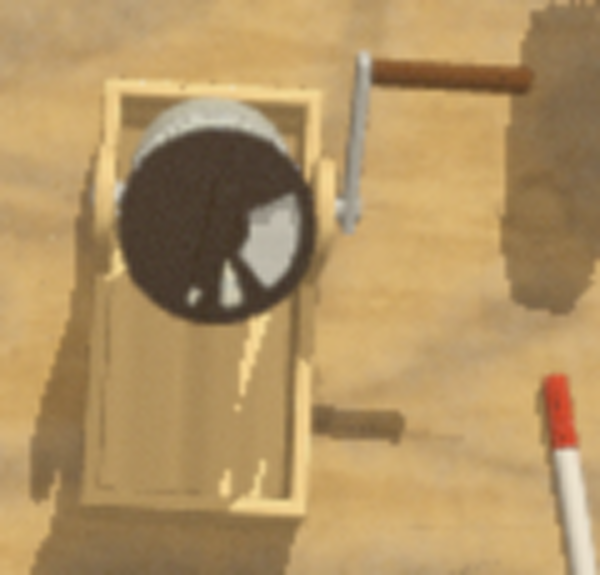

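```bash
cat > h.py <<'E'
import numpy as np, cv2
from scipy.spatial.transform import Rotation as R
from scipy.optimize import least_squares
from bench import manip, effector, viewer
C={n:viewer.get_calibration(n) for n in("side","top")}
def proj(n,P):
    c=C[n]; f=210/np.tan(np.radians(c['vfov'])/2)
    q=R.from_quat(c['attitude']).inv().apply(np.atleast_2d(P)-c['eye'])
    return np.c_[c['cx']+f*q[:,0]/q[:,2], c['cy']+f*q[:,1]/q[:,2]]
def jarpt(t,r,s,y=0): # along axis s, r to back(x), tilt t
    a=np.radians(25)+t
    ax=np.array([-np.sin(a),0,np.cos(a)]); bx=np.array([np.cos(a),0,np.sin(a)])
    return np.array([0,y,.125])+ax*s+bx*r
def dialpt(d,rad,ang,t=0,s=.0615): # point at angle ang (from wide centre) on dial at angle d
    th=np.pi+d+ang
    return jarpt(t,rad*np.cos(th),s,rad*np.sin(th))
def tow(p,P):
    return R.from_euler('z',p[2]).apply(np.atleast_2d(P))+[p[0],p[1],0]
E
cat > fit.py <<'E'
from h import *
T=.062
L=[((-.13,.052,T),'side',(92,260)),((-.13,-.052,T),'side',(147,460)),((.074,-.052,T),'side',(580,345)),((.074,.052,T),'side',(512,162)),((-.13,-.052,0),'side',(155,512)),
((.05,-.065,.167),'side',(572,258)),((.05,-.135,.167),'side',(622,408)),(jarpt(0,0,.0615),'side',(347,163)),
((-.13,.052,T),'top',(83,505)),((-.13,-.052,T),'top',(303,518)),((.074,-.052,T),'top',(323,92)),((.074,.052,T),'top',(107,82)),
((.05,-.065,.167),'top',(370,70)),((.05,-.135,.167),'top',(532,79)),(jarpt(0,0,.0615),'top',(217,226))]
off={'side':(225,180),'top':(250,160)}
def uv(n,c): return (np.array(c)+.5)/5-.5+off[n]
def res(p): return np.concatenate([proj(n,tow(p,P))[0]-uv(n,c) for P,n,c in L])
s=least_squares(res,[.55,0,0]); p=s.x
print(p); print(s.fun.reshape(-1,2).round(1))
D=[('top',(275,245),0),('top',(230,285),-1.13),('top',(193,297),-1.66),('side',(297,200),-1.13),('side',(275,180),-1.66)]
def r2(d): return np.concatenate([proj(n,tow(p,dialpt(d[0],.027 if a else .024,a)))[0]-uv(n,c) for n,c,a in D])
for i in (0.5,1.2):
    s=least_squares(r2,[i]); print(s.x,s.cost,s.fun.reshape(-1,2).round(1))
np.save('p.npy',p)
E
python3 fit.py
```

```text
[ 0.54830182  0.0053309  -0.01994557]
[[-0.9  0.2]
 [-1.   0.3]
 [ 1.2  0.1]
 [-0.2 -1. ]
 [-0.9  1.5]
 [-0.9  1.5]
 [ 1.2  1.6]
 [-1.  -0.5]
 [-1.3 -0.4]
 [ 0.4 -0.6]
 [-0.6 -1.1]
 [-1.2 -1.4]
 [ 0.1 -0.2]
 [ 0.3 -0.2]
 [-0.8 -0.2]]
[1.42902964] 6.884308124127197 [[-1.2 -1.8]
 [-0.4  0.3]
 [ 0.3 -2.2]
 [-1.   0.8]
 [ 1.3 -0.7]]
[1.4290297] 6.884308124132505 [[-1.2 -1.8]
 [-0.4  0.3]
 [ 0.3 -2.2]
 [-1.   0.8]
 [ 1.3 -0.7]]
```

```bash
cat > ov.py <<'E'
from h import *
import sys
def overlay(n,img,p,d,t,box,k,fn):
    x0,x1,y0,y1=box
    im=cv2.resize(img[y0:y1,x0:x1],None,fx=k,fy=k,interpolation=cv2.INTER_CUBIC)
    def dr(P,c,cl=False):
        q=((proj(n,tow(p,P))-[x0,y0]+.5)*k-.5).round().astype(int)
        cv2.polylines(im,[q.reshape(-1,1,2)],cl,c,1,cv2.LINE_AA)
    def arc(a,w,c):
        A=np.linspace(-w/2,w/2,12)*np.pi/180
        dr(np.array([dialpt(d,.013,a+x,t) for x in A]+[dialpt(d,.035,a+x,t) for x in A[::-1]]),c,True)
    arc(0,76,(0,0,255));arc(-1.13,14,(0,255,0));arc(-1.66,6,(255,255,0))
    dr(np.array([dialpt(0,.042,x,t) for x in np.linspace(0,6.28,40)]),(255,0,255),True)
    for z in (0,.062): dr(np.array([(-.13,.052,z),(-.13,-.052,z),(.074,-.052,z),(.074,.052,z)]),(255,0,0),True)
    h=jarpt(t,.05*np.cos(.4363)+.042*np.sin(.4363),-.05*np.sin(.4363)+.042*np.cos(.4363))
    dr(np.array([h+[0,-.065,0],h+[0,-.135,0]]),(0,255,255))
    # bar top edges
    c,s=np.cos(d),np.sin(d)
    dr(np.array([jarpt(t,c*x-s*y,.0875,s*x+c*y) for x,y in((-.006,-.023),(.006,-.023),(.006,.023),(-.006,.023))]),(255,255,255),True)
    cv2.imwrite(fn,im)
if __name__=="__main__":
    p=np.load('p.npy'); d=float(sys.argv[1])
    overlay('top',cv2.imread('pics/top0.png'),p,d,0,(255,330,165,270),6,f'pics/ovt{sys.argv[2]}.png')
    overlay('side',cv2.imread('pics/side0.png'),p,d,0,(240,360,185,290),6,f'pics/ovs{sys.argv[2]}.png')
E
python3 ov.py 1.43 a
```

```text
(no output)
```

View pics/ovta.png

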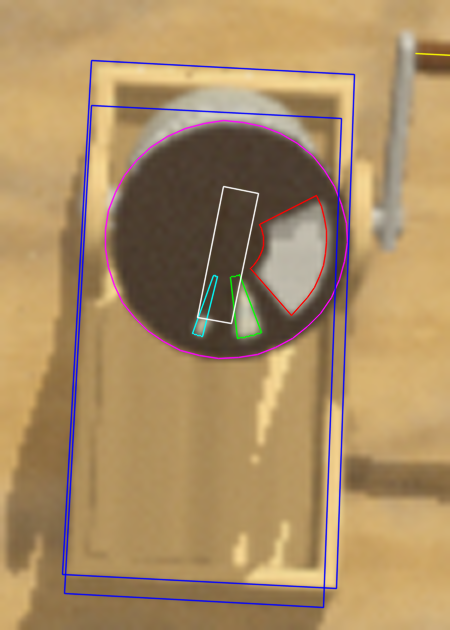

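View pics/ovsa.png

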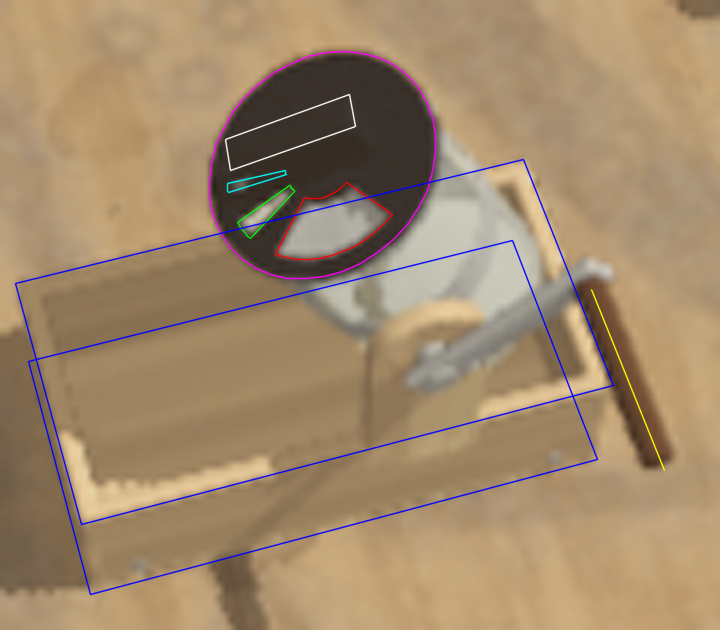

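```bash
cat > dc.py <<'E'
from h import *
def dial_center(n,im,p,t=0):
    c0=proj(n,tow(p,jarpt(t,0,.0615)))[0]
    g=cv2.cvtColor(im,cv2.COLOR_BGR2GRAY).astype(np.uint8)
    k=4; x0,y0=(c0-30).astype(int)
    cr=cv2.resize(g[y0:y0+60,x0:x0+60],None,fx=k,fy=k,interpolation=cv2.INTER_CUBIC)
    m=(cr<95).astype(np.uint8)
    cs,_=cv2.findContours(m,cv2.RETR_EXTERNAL,cv2.CHAIN_APPROX_NONE)
    c=max(cs,key=cv2.contourArea); h=cv2.convexHull(c)
    e=cv2.fitEllipse(c)
    ring=proj(n,tow(p,[dialpt(0,.042,a,t) for a in np.linspace(0,6.28,60)])).astype(np.float32)
    return (np.array(e[0])+.5)/k-.5+[x0,y0], np.array(e[1])/k, cv2.fitEllipse(ring)
p=np.load('p.npy')
for n in('side','top'):
    print(n,dial_center(n,cv2.imread(f'pics/{n}0.png'),p))
E
python3 dc.py
```

```text
side (array([293.41629791, 212.39500046]), array([34.51860428, 40.82183456]), ((293.26007080078125, 212.03366088867188), (34.30217742919922, 41.17216491699219), 44.596378326416016))
top (array([293.04768372, 204.90409851]), array([38.56543732, 39.45198822]), ((292.1789855957031, 204.44590759277344), (39.55775833129883, 40.3525390625), 82.17090606689453))
```

Run:
```python
from h import *
p=np.load('p.npy')
o={'side':(293.42,212.40),'top':(293.05,204.90)}
P=jarpt(0,0,.0615)
for ns in (['side'],['top'],['side','top']):
    s=least_squares(lambda q:np.concatenate([proj(n,tow([q[0],q[1],p[2]],P))[0]-o[n] for n in ns]),p[:2]); print(ns,s.x,s.fun)
# yaw from edges
off={'side':(225,180),'top':(250,160)}
np.save('p2.npy',[*s.x,p[2]])
# IK checks
p=np.array([*s.x,p[2]])
Rz=R.from_euler('z',p[2])
def tool(d,flip,h):
    a=np.radians(25); ax=np.array([-np.sin(a),0,np.cos(a)]);bx=np.array([np.cos(a),0,np.sin(a)]);by=np.array([0,1,0])
    x=np.cos(d)*bx+np.sin(d)*by
    if flip:x=-x
    z=-ax; M=np.c_[x,np.cross(z,x),z]
    return tow(p,jarpt(0,0,.0615+h))[0],(Rz*R.from_matrix(M)).as_quat()
for f in(0,1):
    for d in(1.43,1,.5,0,-.05):
        q=manip.solve_ik(*tool(d,f,.005)); print(f,d,None if q is None else np.round(q,2))
```

```text
['side'] [0.54872238 0.00350628] [0. 0.]
['top'] [0.54776849 0.00347025] [1.19371180e-12 5.68434189e-13]
['side', 'top'] [0.54826063 0.00345966] [-0.20888794  0.07486905  0.01064511 -0.2290494 ]
0 1.43 [-0.12  0.07  0.03  2.3   0.13  0.34  1.2 ]
0 1 [-0.14  0.07  0.05  2.3   0.13  0.34  0.78]
0 0.5 [-0.17  0.07  0.08  2.3   0.12  0.34  0.28]
0 0 [-0.2   0.07  0.11  2.3   0.12  0.34 -0.21]
0 -0.05 [-0.2   0.07  0.12  2.3   0.11  0.34 -0.26]
1 1.43 [-0.37  0.07  0.29  2.3   0.08  0.34 -1.88]
1 1 [-1.21  0.13  1.2   2.32 -0.29  0.35 -1.95]
1 0.5 [-1.36  0.26  1.42  2.32 -0.66  0.41 -2.1 ]
1 0 [ 1.07  0.24 -1.26  2.27  0.72  0.45  2.4 ]
1 -0.05 [ 1.07  0.24 -1.26  2.27  0.72  0.45  2.35]
```

```bash
cat >> h.py <<'E'
def tool(p,d,h,t=0):
    a=np.radians(25)+t; ax=np.array([-np.sin(a),0,np.cos(a)]);bx=np.array([np.cos(a),0,np.sin(a)]);by=np.array([0,1,0])
    x=np.cos(d)*bx+np.sin(d)*by; z=-ax; M=np.c_[x,np.cross(z,x),z]
    return tow(p,jarpt(t,0,.0615+h))[0],(R.from_euler('z',p[2])*R.from_matrix(M)).as_quat()
def shot(tag):
    for n in("side","top"): cv2.imwrite(f"pics/{n}{tag}.png",viewer.get_image(n)[:,:,::-1])
def st():
    print('t',round(manip.current_clock(),2),'pos',manip.current_tool_pos().round(4),'F',np.round(manip.current_force(),1),'gap',round(manip.current_finger_gap(),4))
E
python3 - <<'E'
from h import *
p=np.load('p2.npy')
a=manip.current_tool_pos(); manip.servo_line(a+[0,0,.08],vel=.25)
manip.move_pose(*tool(p,1.43,.09)); st()
shot('1'); 
a=cv2.imread('pics/top1.png')[120:300,200:400];b=cv2.imread('pics/side1.png')[120:300,200:400]
cv2.imwrite('pics/c1.png',cv2.resize(np.hstack([a,b]),None,fx=2,fy=2))
E
```

```text
t 3.08 pos [0.4846 0.0055 0.2625] F [-0.1  0.2  0.4] gap 0.092
```

View pics/c1.png

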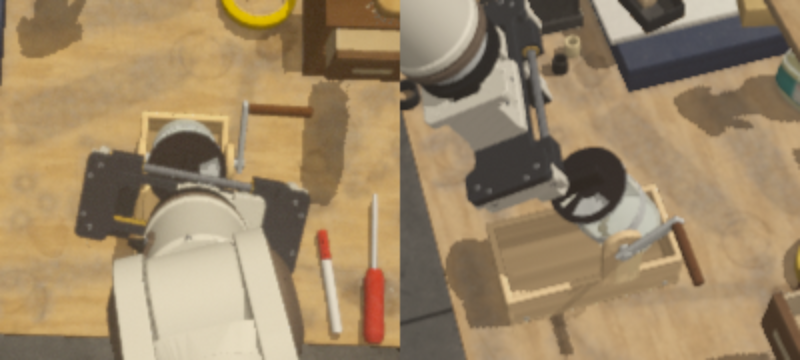

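Pre-grasp is lined up: the gripper sits over the dial, with its fingers spread along y. Descending and gripping the bar.

Run:
```python
from h import *
p=np.load('p2.npy')
manip.servo_line(tool(p,1.43,.03)[0],vel=.12); st()
manip.servo_line(tool(p,1.43,.006)[0],vel=.05); st()
effector.close(f_grip=15); st(); print(manip.current_wrist_torque().round(2))
```

```text
t 3.83 pos [0.5096 0.0043 0.208 ] F [0.5 0.6 0.5] gap 0.0917
t 4.46 pos [0.5196 0.0039 0.1859] F [-0.1 -0.6 -1. ] gap 0.0921
t 5.67 pos [0.5197 0.0042 0.1862] F [0.  0.4 0.4] gap 0.0117
[ 0.19  0.49 -0.01]
```

Run:
```python
from h import *
p=np.load('p2.npy')
for d in np.linspace(1.43,0,8)[1:]:
    q=manip.solve_ik(*tool(p,d,.006)); 
    manip.movej(q); st()
print(manip.current_wrist_torque().round(2), R.from_quat(manip.current_tcp_rot()).inv()*R.from_quat(tool(p,0,.006)[1]).as_rotvec() if 0 else (R.from_quat(manip.current_tcp_rot()).inv()*R.from_quat(tool(p,0,.006)[1])).as_rotvec().round(3))
shot('2')
a=cv2.imread('pics/top2.png')[120:300,200:400];b=cv2.imread('pics/side2.png')[120:300,200:400]
cv2.imwrite('pics/c2.png',cv2.resize(np.hstack([a,b]),None,fx=2,fy=2))
```

```text
t 5.97 pos [0.5197 0.0042 0.1861] F [-0.3  1.5  0.4] gap 0.0118
t 6.28 pos [0.5197 0.0041 0.1861] F [-1.2  0.5  1. ] gap 0.0118
t 6.59 pos [0.5197 0.0041 0.1862] F [-1.5  0.8 -0.2] gap 0.0118
t 6.9 pos [0.5196 0.0041 0.1861] F [-1.   0.4  0.1] gap 0.0116
t 7.21 pos [0.5196 0.0041 0.1861] F [-1.4  2.4  0.9] gap 0.0122
t 7.52 pos [0.5196 0.0041 0.1861] F [-1.3  1.7  1. ] gap 0.0119
t 7.83 pos [0.5196 0.004  0.1861] F [-2.5  0.2  0.7] gap 0.0118
[0.18 0.88 0.07] [0.    0.    0.008]
```

View pics/c2.png

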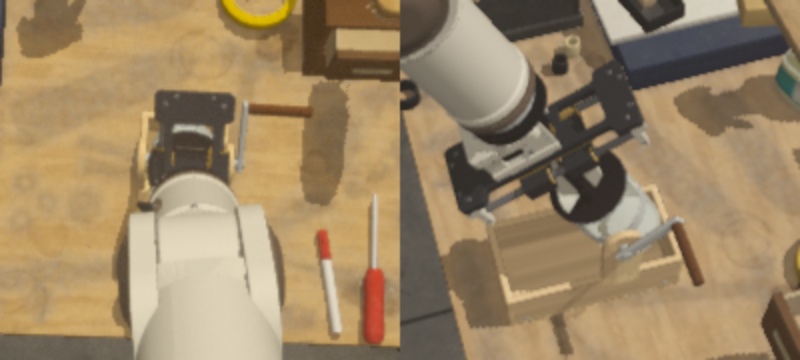

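```bash
cat >> h.py <<'E'
def hnd(p,t,y=-.107,up=0,tilt=0):
    # TCP pose gripping handle at jar tilt t; tool vertical, rotated by tilt about stand y (positive: tool top leans -x)
    an=np.arctan2(.042,.05)+t
    P=np.array([.0653*np.cos(an),y,.125+.0653*np.sin(an)])
    z=np.array([np.sin(tilt),0,-np.cos(tilt)]); x=np.array([np.cos(tilt),0,np.sin(tilt)])
    M=np.c_[x,np.cross(z,x),z]
    return tow(p,P+z*(.019-up))[0],(R.from_euler('z',p[2])*R.from_matrix(M)).as_quat()
E
python3 - <<'E'
from h import *
p=np.load('p2.npy')
effector.open_jaws(); st()
manip.servo_line(tool(p,0,.07)[0],vel=.15)
for t in (0,.5,1,1.5,2): 
    q=manip.solve_ik(*hnd(p,t)); print(t,None if q is None else np.round(q,2))
manip.servo_line(tool(p,0,.13)[0]+[0,-.08,0],vel=.2)
manip.move_pose(*hnd(p,0,up=.09)); st()
shot('3')
a=cv2.imread('pics/top3.png')[120:300,200:400];b=cv2.imread('pics/side3.png')[120:300,200:400]
cv2.imwrite('pics/c3.png',cv2.resize(np.hstack([a,b]),None,fx=2,fy=2))
from ov import overlay
overlay('top',cv2.imread('pics/top3.png'),p,0,0,(240,360,165,270),6,'pics/ovt3.png')
overlay('side',cv2.imread('pics/side3.png'),p,0,0,(240,360,185,290),6,'pics/ovs3.png')
E
```

```text
t 9.24 pos [0.5197 0.0041 0.1862] F [ 0.6 -0.7 -0. ] gap 0.0916
0 [-0.47  0.61  0.82  1.77 -0.52  1.    0.54]
0.5 [-0.51  0.54  0.86  1.82 -0.48  1.    0.53]
1 [-0.54  0.48  0.87  1.9  -0.44  0.97  0.52]
1.5 [-0.55  0.44  0.87  1.98 -0.42  0.92  0.52]
2 [-0.55  0.44  0.86  2.04 -0.44  0.85  0.55]
t 11.41 pos [ 0.5949 -0.1045  0.2369] F [-0.4  0.6  1.1] gap 0.0916
```

View pics/ovt3.png

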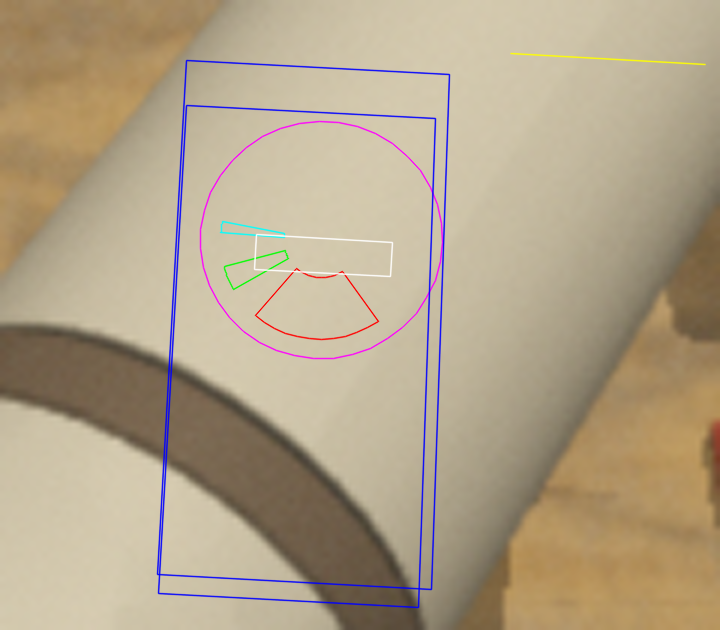

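View pics/ovs3.png

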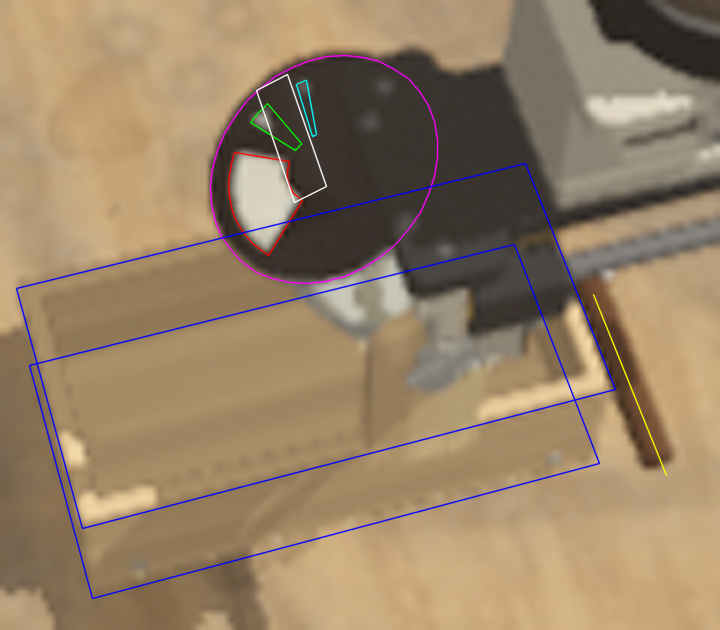

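The side view shows the dial's wide opening on the model's 0 outline (white patch at crop (262,200)), and the jar is still at rest. Gripping the handle.

Run:
```python
from h import *
p=np.load('p2.npy')
manip.servo_line(hnd(p,0)[0],vel=.12); st()
effector.close(f_grip=25); st()
print(manip.current_wrist_torque().round(2))
for t in np.linspace(0,.9,7)[1:]:
    manip.servo_line(*hnd(p,t),vel=.08); st()
shot('4')
a=cv2.imread('pics/top4.png')[120:300,200:400];b=cv2.imread('pics/side4.png')[120:300,200:400]
cv2.imwrite('pics/c4.png',cv2.resize(np.hstack([a,b]),None,fx=2,fy=2))
```

```text
t 12.41 pos [ 0.5967 -0.1049  0.1488] F [-0.6  0.6  0.6] gap 0.0919
t 13.63 pos [ 0.5952 -0.1045  0.1479] F [-4.2  1.6  3.2] gap 0.0111
[-0.03  0.9  -0.  ]
t 13.91 pos [ 0.5887 -0.1043  0.1552] F [-3.8 -0.6 -0.2] gap 0.0109
t 14.18 pos [ 0.5816 -0.1042  0.1615] F [-1.2  1.   1.2] gap 0.011
t 14.46 pos [ 0.574  -0.104   0.1666] F [1.9 0.6 3.9] gap 0.0112
t 14.73 pos [ 0.5661 -0.1038  0.1705] F [4.1 1.5 7.2] gap 0.0109
t 15.01 pos [ 0.5579 -0.1037  0.1733] F [6.4 1.7 6.9] gap 0.0109
t 15.28 pos [ 0.5483 -0.1035  0.174 ] F [ 4.   1.4 12.4] gap 0.0114
```

View pics/c4.png

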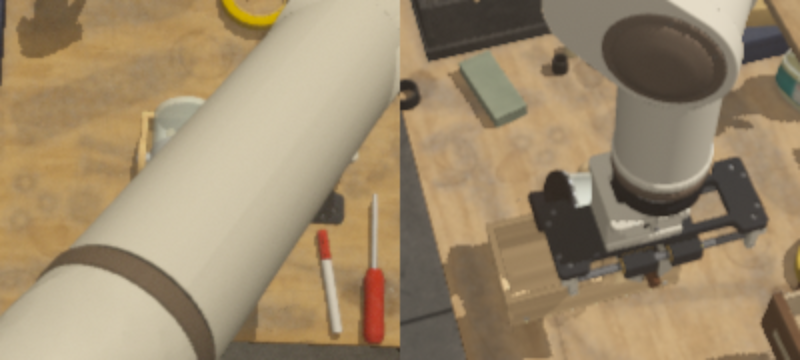

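Run:
```python
from h import *
p=np.load('p2.npy')
up=np.array([0,0,.003])
for t in np.linspace(.9,1.9,8)[1:]:
    P,q=hnd(p,t); manip.servo_line(P+up,q,vel=.06); st()
manip.sleep(.6); st()
shot('5')
a=cv2.imread('pics/top5.png')[120:300,200:400];b=cv2.imread('pics/side5.png')[120:300,200:400]
cv2.imwrite('pics/c5.png',cv2.resize(np.hstack([a,b]),None,fx=2,fy=2))
cv2.imwrite('pics/d5.png',cv2.resize(cv2.imread('pics/side5.png')[180:310,225:365],None,fx=4.5,fy=4.5,interpolation=cv2.INTER_CUBIC))
```

```text
t 15.69 pos [ 0.537  -0.1032  0.1746] F [3.1 1.8 6.8] gap 0.0114
t 16.0 pos [ 0.5281 -0.103   0.1724] F [4.  0.7 6.8] gap 0.0112
t 16.31 pos [ 0.5193 -0.1028  0.1686] F [5.  1.8 5.2] gap 0.0112
t 16.62 pos [ 0.5107 -0.1026  0.1635] F [5.2 1.8 3.6] gap 0.0113
t 16.93 pos [ 0.5028 -0.1024  0.1572] F [4.7 1.3 1.1] gap 0.0111
t 17.23 pos [ 0.4961 -0.1023  0.1502] F [5.7 1.  0.1] gap 0.0113
t 17.54 pos [ 0.4907 -0.1021  0.1424] F [ 5.   0.5 -2.5] gap 0.011
t 18.14 pos [ 0.4907 -0.1021  0.1424] F [ 5.   0.3 -1.4] gap 0.0116
```

View pics/c5.png

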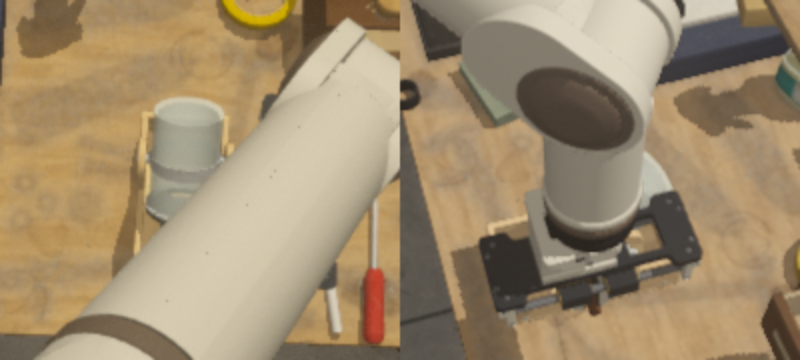

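View pics/d5.png

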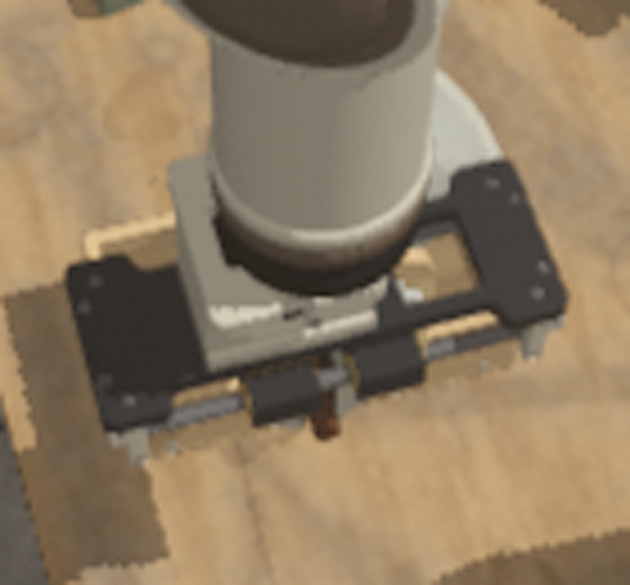

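Run:
```python
from h import *
p=np.load('p2.npy')
up=np.array([0,0,.003])
def go(t,v=.06):
    P,q=hnd(p,t); manip.servo_line(P+up,q,vel=v)
go(2.02); manip.sleep(.8); st(); go(1.85,.1); go(2.02,.1); manip.sleep(.8); st()
shot('6')
for t in np.linspace(2.02,.0,13)[1:]: go(t,.09)
st()
for t in (-.02,-.04,-.06):
    go(t,.03); st()
    if np.hypot(*np.array(manip.current_force())[[0,2]])>14: break
```

```text
t 19.32 pos [ 0.4869 -0.1021  0.1354] F [ 4.7  2.  -2.6] gap 0.0115
t 20.64 pos [ 0.4864 -0.1021  0.135 ] F [ 5.4  0.5 -6.2] gap 0.0114
t 24.04 pos [ 0.5952 -0.1057  0.151 ] F [-4.6 -3.5 -0.1] gap 0.0111
t 24.29 pos [ 0.5953 -0.1057  0.1509] F [-7.9 -4.1  8.8] gap 0.011
t 24.54 pos [ 0.5953 -0.1057  0.1507] F [-12.3  -2.2  16.6] gap 0.0112
```

Run:
```python
from h import *
p=np.load('p2.npy')
effector.open_jaws(); st()
a=manip.current_tool_pos(); manip.servo_line(a+[0,0,.10],vel=.2)
a=manip.current_tool_pos(); manip.servo_line([.5,-.32,.30],vel=.35); st()
shot('7')
from ov import overlay
overlay('top',cv2.imread('pics/top7.png'),p,0,0,(240,360,165,270),6,'pics/ovt7.png')
overlay('side',cv2.imread('pics/side7.png'),p,0,0,(240,360,185,290),6,'pics/ovs7.png')
```

```text
t 25.87 pos [ 0.5977 -0.1045  0.149 ] F [-0.1 -0.   0.4] gap 0.092
t 27.36 pos [ 0.4999 -0.319   0.2987] F [0.1 1.  0.2] gap 0.092
```

View pics/ovt7.png

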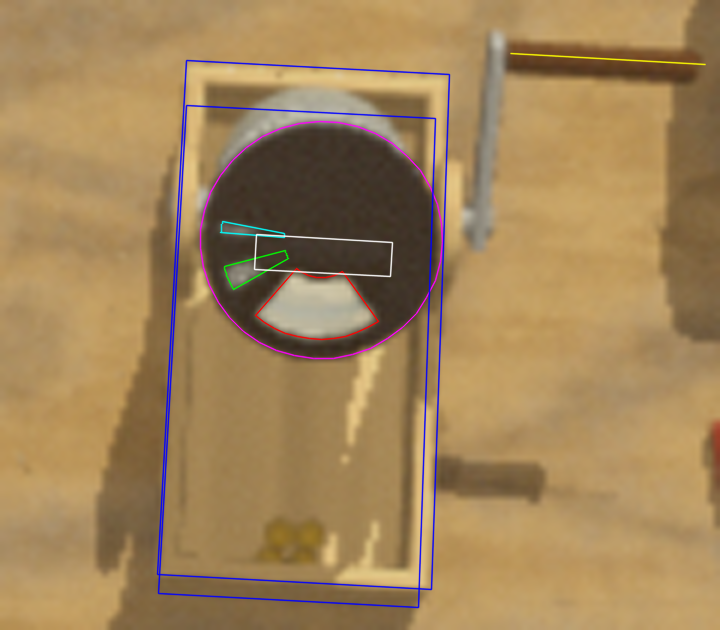

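View pics/ovs7.png

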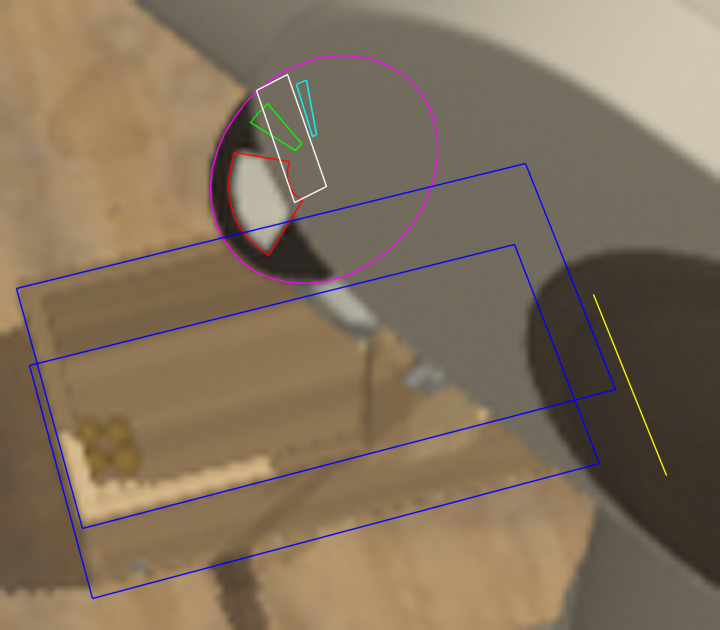

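View pics/top7.png

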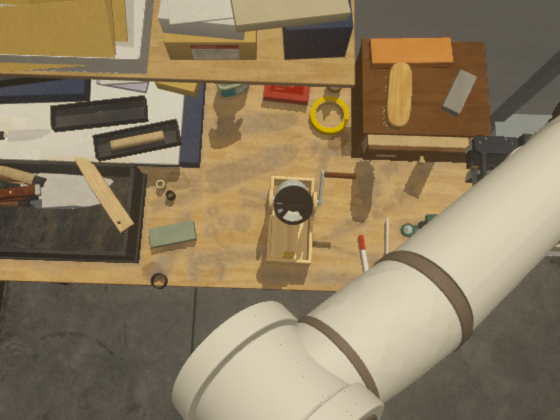

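Run:
```python
import cv2,numpy as np
a=cv2.imread("pics/top7.png");s=cv2.imread("pics/side7.png");b=cv2.imread("pics/top0.png")
k=dict(fx=12,fy=12,interpolation=cv2.INTER_CUBIC)
cv2.imwrite("pics/z7.png",np.hstack([cv2.resize(a[235:268,270:303],None,**k),cv2.resize(s[240:273,245:278],None,**k)]))
# handle shift
r=cv2.phaseCorrelate(np.float32(b[160:190,310:360].mean(2)),np.float32(a[160:190,310:360].mean(2)));print(r)
from dc import dial_center
p=np.load('p2.npy')
print(dial_center('top',b,p)[0],dial_center('top',a,p)[0])
for n in('top','side'):
    d=cv2.absdiff(cv2.imread(f'pics/{n}0.png'),cv2.imread(f'pics/{n}7.png')).max(2)
    print(n,d[225:260,355:366].max() if n=='top' else d[140:190,225:265].max())
```

```text
((0.011608242308813743, 0.125952513394747), 1.0016843441327412)
side (array([293.41629791, 212.39500046]), array([34.51860428, 40.82183456]), ((293.26007080078125, 212.03366088867188), (34.30217742919922, 41.17216491699219), 44.596378326416016))
top (array([293.04768372, 204.90409851]), array([38.56543732, 39.45198822]), ((292.1789855957031, 204.44590759277344), (39.55775833129883, 40.3525390625), 82.17090606689453))
[293.04768372 204.90409851] [293.72135353 205.64185715]
top 21
side 100
```

View pics/z7.png

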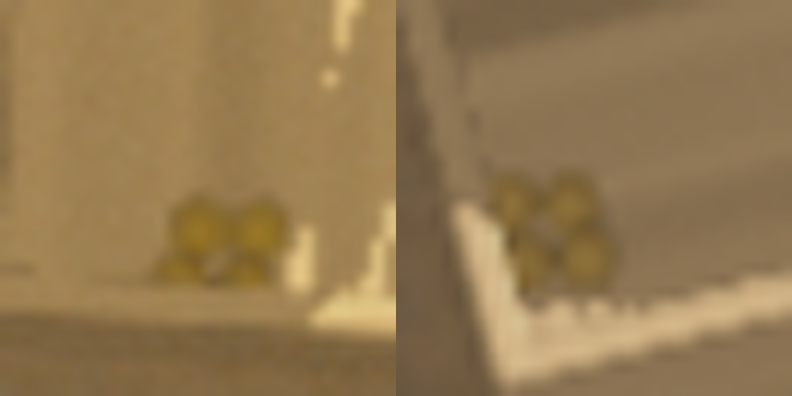

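Run:
```python
from h import *
st(); manip.hand_in(); print(manip.current_clock())
```

```text
t 27.46 pos [ 0.501  -0.3176  0.2987] F [ 0.5  0.7 -0.5] gap 0.0916
the job is handed in; nothing more can be done
the job is handed in; nothing more can be done
```

I turned the dial from about 1.43 rad to 0 with the jar at rest. I then tipped the jar by its handle to about 2.0 rad, swung it back onto its stop, let go and moved clear. I handed the job in at about 27.5 s, of the 64 s allowed.

**Checks that agreed:**
- **Beads:** all four show in the tray, in a 2×2 cluster by the -x wall, in both camera views.
- **Dial:** the wide opening matches the model's 0 outline in the top view. The side view is partly hidden by the arm, but what shows agrees.
- **Jar:** the handle is within about 0.1 px (roughly 0.3 mm) of where it started.
- **Tools:** the marker and whetstone look unmoved in the top view. The arm hid most of the screwdriver in the last pictures, so I did not check it fully. The arm's path did not come near it.
- **Forces:** the highest reading was about 21 N, while pressing the jar onto its stop.

**Checks that disagreed:**
- **Dial centre:** the fitted centre in the top view moved about 0.7 px in each direction. I put this down to the openings changing the fitted outline, since the handle had not moved.
- **Handle height:** in the side view the handle sat about 2 px off the model. It pushed up on the gripper with about 12 N during the first part of the tip, so I raised the path 3 mm.
- **Whetstone area:** the side-view picture difference there was large (100). I took it for the arm or its shadow and did not look into it further.

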